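# Let a pastry press slide home on the sloping drip rack

### The job

Lift the marble pastry press by its wooden grip and set it down gently and flat on the sloping drip rack, well up the slope from the black lip and clear of the red side stop and its white pad, then let go so that it slides down by itself and lies along the lip. Then push it sideways along the lip, still lying against it, until it presses lightly but firmly on the pad, and leave it there square in the corner. The stop is only held by friction and must keep its setting, so feel for it; leave the egg cup, pastry wheel and bowl alone.

Things in the scene. Friction and masses are not known exactly. Their poses are not given: they have to be found in the camera images.
- press_grip (a point): Centre of the beech grip bar of the loose marble pastry press (0.44 to 0.72 kg). Bar: 80 mm long along the press's x, 20 mm wide along y (grasp across this), 22 mm high, on two 12 mm posts; 51 mm above the press's underside, over the slab's middle. z is the press's upward normal. Let go on the slope it slides down by itself (friction 0.16 to 0.24), but not along the lip.
- press_slab (a point): Centre of the marble slab of the press: 90 mm along its x, 100 mm along its y, 20 mm thick; 10 mm above the underside, 41 mm straight below press_grip. Same axes. Home in the corner: lying flat, slab centre 45 mm up the slope from the lip's face, its -y side against the stop's pad, press x along ramp x.
- ramp: Smooth plate of the fixed drip rack, sloping 18 degrees, low side towards the robot; turned up to 0.2 rad about vertical. Origin: on the plate's upper surface at the upslope face of the black silicone lip, mid-length. x up the slope, y level along the lip (to the robot's left), z the plate's upward normal. Plate to x = 189, y = -125 to 125 mm; lip 12 mm high, full width.
- stop_face (a point): Centre of the +y face of the red side stop: 13 mm above the plate, 58 mm up from the lip's face, 75 to 45 mm to the -y side of the ramp's middle; 110 by 26 mm. Axes as the ramp's. A white pad (100 by 24 mm) on two screws stands out from this face: the pad's outer face lies 6 to 16 mm in +y, unmeasured, so feel for it. The stop is held only by friction: about 9 N moves it along y.
- egg_cup: White ceramic egg cup standing on the counter, 48 mm wide, 64 mm high, loose; origin at the centre of its underside. Leave alone.
- pastry_wheel: Pastry wheel with beech handle lying on the counter, about 180 mm long and 48 mm wide, 20 mm high, loose; origin near its middle on the counter, x along it towards the wheel. Leave alone.
- bowl: Blue plastic bowl, 110 mm wide, 50 mm high, loose; origin at the centre of its underside. Leave alone.
Not all that is in view belongs to the job. Of the things shaped like the part that bears press_grip, the marble one is meant.

How it is judged:
By the outcome, as a careful person would: the job done as asked, in the order asked, and still so for the second after the job is handed in, with the robot touching nothing.
It also fails if it takes over 58 s, if anything falls off the work surface, if the arm or the gripper's body presses on something with over 40 N, if the wrist force passes 120 N, or if a joint passes its speed limit or range.

### The arm

A 6-joint arm with a two-finger parallel gripper is mounted at the origin on the work surface. World frame = base frame: x ahead of the robot, y to its left, z up, the work surface at z = 0. Lengths are in mm, angles in rad, forces in N, time in s.
With the tool pointing down it reaches from about 350 to 975 mm from the base axis. Payload 7.1 kg.
Tool frame: the origin (TCP) lies at the very end of the fingers, on their centre line; the grasp point (between the pads) lies 19 mm behind it (ctrl.grip_point_offset is the distance from the TCP to the grasp point, in mm); x points along the fingers, y is the direction in which the jaws open and shut, and the axes are right-handed (so a half turn about x gives the same grasp; the last joint's range is limited). The gripper opens to 88 mm and grips with 3 to 60 N. Pads are 20 mm wide; open, the fingers measure 115 mm over their backs; the gripper's body (75 mm by 178 mm) begins 61 mm behind the grasp point.
Start: joints at [-0.019, 0.423, 1.63, -0, 1.089, -0.019], TCP at [624.984, 0.026, 222.675] pointing down, gripper open.
Joint ranges: [-3, 3], [-0.9, 2.11], [0.09, 2.58], [-1.31, 4.45], [0.11, 2.69], [-2.54, 2.54]. Speed limits (rad/s): [2.39, 2.39, 3.01, 3.14, 3.14, 3.14].

### API

Orientations are given as a rotation vector (axis times angle).
In Python, from workcell import ctrl, vision, workorder gives the robot as it stands.
- The arm moves only by the shell command python3 -m crank 'ROWS'. ROWS is JSON, a list of rows, each a list of 3 entries, a list of its own where there are three numbers: the shift along the tool's x, y, z in m, then the turn, a rotation vector about the tool's x, y, z in rad, then the finger opening in m, from 0 to 0.0878. In form: [[[dx, dy, dz], [wx, wy, wz], jaw], ...]. A call has exactly 8 rows; each row shifts and turns the commanded pose from where the row before left it, along the tool's axes as they then stand; what a row does not reach is not made up. A row lasts 1/12 s, in which the tool goes at most 41.7 mm and 7.16 degrees, less where a joint would pass 70% of its speed; a pose out of reach is approached as far as the arm can. A call with a gripper value outside its range is refused whole. The fingers move at their own pace and stop on an object; the grip force is fixed at half the most. Time passes only in rows, so rows that do not move let the fingers close, or fill a call up. It gives the time, the measured TCP pose, the force and the opening at its end, in the units of the state.
- ctrl.get_obs(): the state, without advancing time (a new reading comes with each control period).
- vision.get_image(name): name is "scene" or "side" or "wrist"; returns a dict with "img" (400x640x3 uint8, blue, green, red), "mtx" (3x3 intrinsics, pixels), "rvec" (rotation vector, rad) and "tvec" (3), from world to camera coordinates, as OpenCV has them; the wrist camera has in their place "hand_eye" (4x4, takes a point from camera to tool coordinates, whose origin is the TCP and whose axes are the tool frame's). Camera axes: x right, y down, z forward; pixel columns grow to the right and rows downward; lengths in mm; the calibration is good to about 2 mm. A picture is of the moment at which its call begins: read the wrist's pose just before it. There is no depth.
- workorder.close_job(): hands the job in, once; it reports no verdict.
The state is a dict: "t": time; "qpos": joint angles; "qvel": joint speeds; "joint_torque": joint torques, N m; "ee_pos": TCP position; "orientation": TCP orientation; "ft_force": force on the tool from outside, world axes, zero at the start; "moment": the same for the moment, N m; "width": finger opening in mm.
Only numpy, scipy, OpenCV 4.12 (cv2) and the standard library are available. Lean on these libraries where they do the work, as an engineer would, in place of code of your own. Each camera call takes 0.05 s, during which the arm holds its last target.

## Working session

There is one attempt and no reset: what is moved stays moved. The work goes in short steps, Python scripts to look and compute and a shell command to move; the robot and the scene stay as the last step left them, time stands still between calls to the robot, and variables do not carry over. Pictures are saved under pics/ and viewed, and the job is handed in when it is done.

```bash
ls; mkdir -p pics
python3 - <<'E'
from workcell import ctrl, vision
import cv2
print(ctrl.get_obs(), ctrl.grip_point_offset)
for n in ["scene","side","wrist"]:
    d=vision.get_image(n); cv2.imwrite(f"pics/{n}0.png",d["img"])
    print(n,d["mtx"].tolist(),{k:d[k].tolist() for k in d if k in("rvec","tvec","hand_eye")})
E
```

```text
pics
{'t': 0.0, 'qpos': array([-1.89986148e-02,  4.23814518e-01,  1.63066929e+00, -1.64655284e-05,
        1.08859408e+00, -1.90126588e-02]), 'qvel': array([-0.00106249,  0.00042401,  0.00118335,  0.00110128, -0.00099967,
        0.00015495]), 'joint_torque': array([ 1.28069914e-03, -5.44622147e+01, -2.73670936e+01,  6.42951974e-02,
        2.27214623e-02, -1.51321510e-04]), 'ee_pos': array([6.24457024e+02, 3.23839431e-02, 2.21926265e+02]), 'orientation': array([ 1.20849106,  1.21031354, -1.2102708 ]), 'ft_force': array([-0.41822411,  0.46276173, -0.32917052]), 'moment': array([-0.02911552,  0.01443818, -0.02071074]), 'width': 87.87257371511478} 18.700000000000003
scene [[366.16516742732756, 0.0, 316.983676930367], [0.0, 366.16516742732756, 200.20594642241622], [0.0, 0.0, 1.0]] {'rvec': [2.0420647938778345, 1.5822760209263562, -0.5467187050325848], 'tvec': [-222.927302897775, -369.43274571493345, 1161.1253711367337]}
side [[461.3859287991658, 0.0, 323.07942854341235], [0.0, 461.3859287991658, 197.23033690970007], [0.0, 0.0, 1.0]] {'rvec': [0.38770001417369215, -2.5879634570693897, 1.435348545799655], 'tvec': [547.0725834245503, 91.3212220102544, 1145.5986500047566]}
wrist [[353.6847289316241, 0.0, 320.6012398926256], [0.0, 353.6847289316241, 201.94043449335913], [0.0, 0.0, 1.0]] {'hand_eye': [[0.00039676079135132634, -0.25740045395360456, 0.9663047391404792, -163.4285463419588], [0.9999995641732521, -0.0007145208478687823, -0.0006009270010924222, 0.46012073246592955], [0.0008451237643844607, 0.9663045564233013, 0.25740005827774515, -68.87210286826854], [0.0, 0.0, 0.0, 1.0]]}
```

View pics/scene0.png

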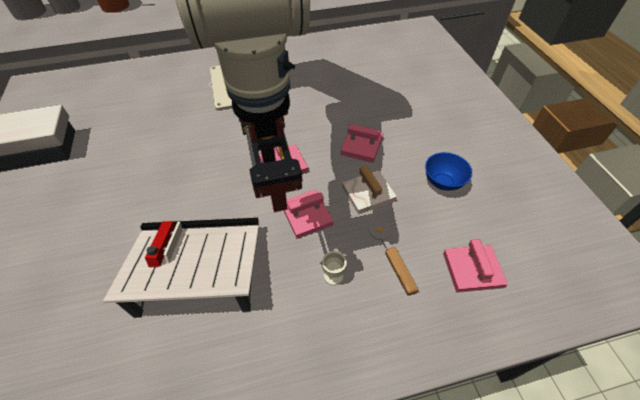

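View pics/side0.png

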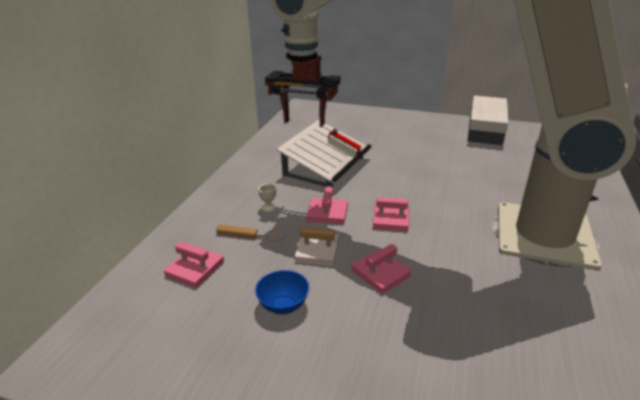

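View pics/wrist0.png

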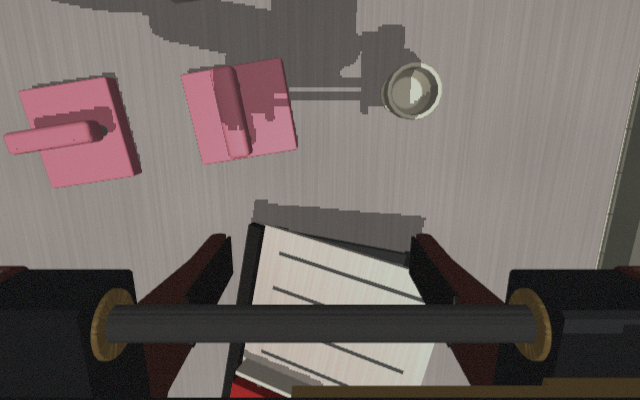

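The shapes like the press are four pink ones, at scene (291,160), (309,214), (362,142) and (475,267), and one off-white slab with a brown bar at scene (370,188) / side (317,243). Only the last has marble and a beech grip, so it is the one meant. I'll confirm with crops.

```bash
cat > h.py <<'E'
import numpy as np, cv2
from scipy.spatial.transform import Rotation as R
from workcell import ctrl, vision
def cam(n):
    o=ctrl.get_obs(); d=vision.get_image(n)
    K=d["mtx"]
    if n=="wrist":
        T=np.eye(4);T[:3,:3]=R.from_rotvec(o["orientation"]).as_matrix();T[:3,3]=o["ee_pos"]
        M=T@d["hand_eye"]; Rc=M[:3,:3]; c=M[:3,3]
    else:
        Rw=R.from_rotvec(np.ravel(d["rvec"])).as_matrix(); Rc=Rw.T; c=-Rw.T@np.ravel(d["tvec"])
    return d["img"],(K,Rc,c)
def ray(C,uv):
    K,Rc,c=C; v=Rc@np.linalg.inv(K)@np.array([uv[0],uv[1],1.]); return c,v/np.linalg.norm(v)
def onz(C,uv,z):
    c,v=ray(C,uv); return c+v*(z-c[2])/v[2]
def onplane(C,uv,p,n):
    c,v=ray(C,uv); return c+v*((p-c)@n)/(v@n)
def tri(*obs):
    A=np.zeros((3,3));b=np.zeros(3);L=[]
    for C,uv in obs:
        c,v=ray(C,uv);P=np.eye(3)-np.outer(v,v);A+=P;b+=P@c;L.append((c,P))
    x=np.linalg.solve(A,b); return x,[float(np.linalg.norm(P@(x-c))) for c,P in L]
def proj(C,p):
    K,Rc,c=C; q=K@(Rc.T@(np.asarray(p,float)-c)); return q[:2]/q[2]
def crop(img,x0,y0,w,h,s,fn): cv2.imwrite(fn,cv2.resize(img[y0:y0+h,x0:x0+w],None,fx=s,fy=s,interpolation=cv2.INTER_CUBIC))
E
python3 - <<'E'
from h import *
s=cv2.imread("pics/scene0.png"); d=cv2.imread("pics/side0.png")
crop(s,330,150,80,70,8,"pics/s_press.png")
crop(s,100,205,175,120,4,"pics/s_ramp.png")
a=cv2.resize(d[220:270,285:350],None,fx=6,fy=6,interpolation=2); b=cv2.resize(d[115:190,270:378],None,fx=5,fy=5,interpolation=2)
crop(d,285,220,65,50,8,"pics/d_press.png")
crop(d,270,110,110,80,7,"pics/d_ramp.png")
E
```

```text
(no output)
```

View pics/s_press.png

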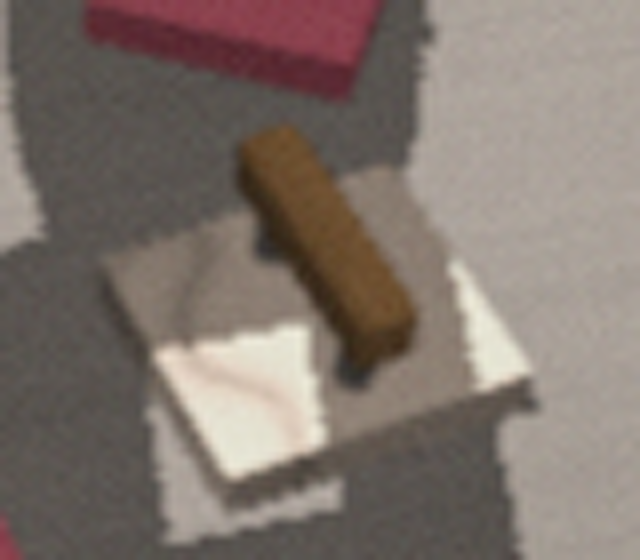

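View pics/d_press.png

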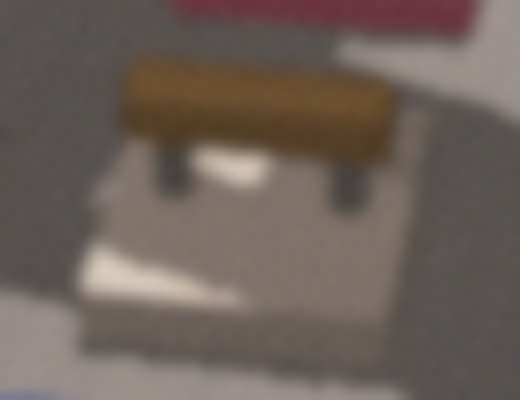

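View pics/s_ramp.png

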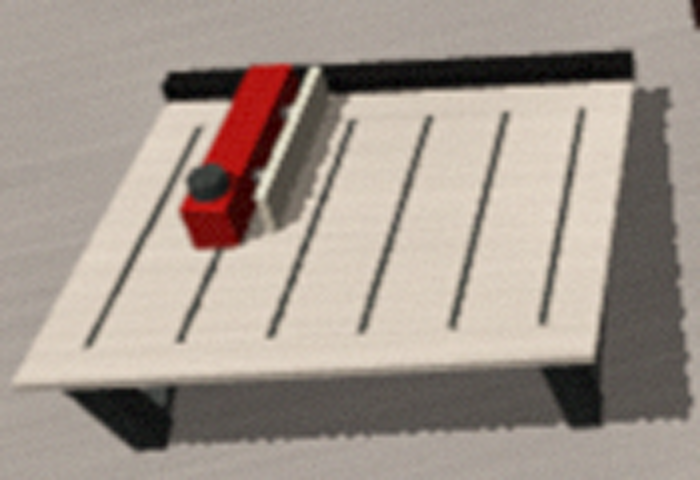

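View pics/d_ramp.png

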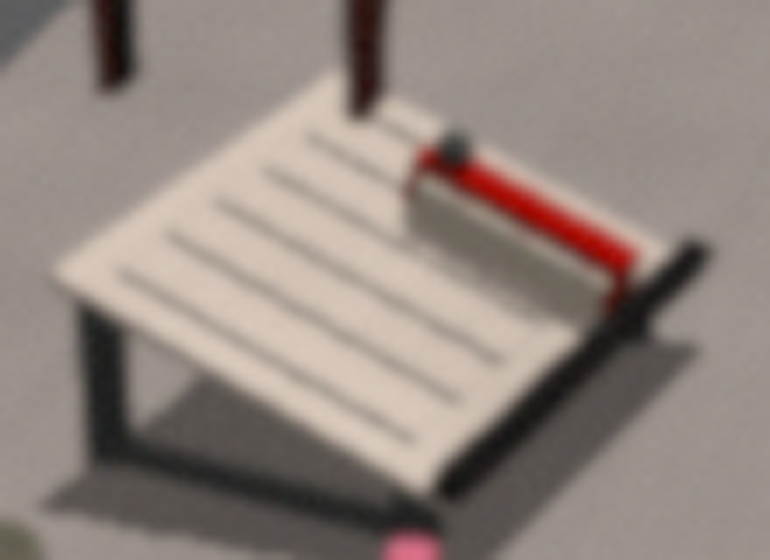

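Run:
```python
from h import *
_,S=cam("scene"); _,D=cam("side")
s=lambda x,y,f,x0,y0:((x+.5)/f-.5+x0,(y+.5)/f-.5+y0)
r=lambda x,y:s(x,y,4,100,205); rd=lambda x,y:s(x,y,7,270,110)
p=lambda x,y:s(x,y,8,330,150); pd=lambda x,y:s(x,y,8,285,220)
print("ramp")
for n,a,b in [("up+y",(597,356),(58,266)),("up-y",(14,382),(338,74)),("lo+y",(632,87),(430,488)),("lo-y",(165,105),(672,243)),
 ("stop top up+y",(237,207),(415,165)),("pad up top",(258,205),(412,185)),("pad lo top",(320,70),(608,295))]:
    x,e=tri((S,r(*a)),(D,rd(*b))); print(n,x.round(1),np.round(e,1))
print("press slab top corners in scene at z20")
sc=[onz(S,p(*q),20) for q in [(100,258),(400,165),(535,378),(232,478)]]
print(np.round(sc,1), np.mean(sc,0)); 
print("edges",[np.round(sc[(i+1)%4]-sc[i],1)[:2] for i in range(4)],[round(np.linalg.norm(sc[(i+1)%4]-sc[i]),1) for i in range(4)])
dd=[onz(D,pd(*q),20) for q in [(425,112),(78,297),(388,330)]]
print("side",np.round(dd,1))
# bar top ends
for a,b in [((270,150),(130,65)),((395,318),(395,85))]:
    print(tri((S,p(*a)),(D,pd(*b))))
    print(tri((S,p(*a)),(D,pd(b[0]+260 if b[0]<200 else b[0]-265,b[1]))))
print("proj base")
```

```text
ramp
up+y [741.  -81.8  97.7] [4.6 4.6]
up-y [ 692.4 -325.5   94.8] [0.1 0.1]
lo+y [566.9 -47.6  37.7] [3.2 3.2]
lo-y [ 520.8 -289.4   43.9] [1.6 1.6]
stop top up+y [ 627.3 -233.4   94.3] [1.1 1.1]
pad up top [ 625.7 -225.3   88.8] [0.4 0.4]
pad lo top [ 529.9 -204.2   57. ] [0.8 0.8]
press slab top corners in scene at z20
[[482.5 170.6  20. ]
 [470.2 270.9  20. ]
 [558.8 280.2  20. ]
 [570.6 183.5  20. ]] [520.51130659 226.28492101  20.        ]
edges [array([-12.3, 100.3]), array([88.6,  9.3]), array([ 11.8, -96.6]), array([-88.1, -13. ])] [np.float64(101.1), np.float64(89.1), np.float64(97.3), np.float64(89.0)]
side [[482.7 169.5  20. ]
 [553.1 282.7  20. ]
 [464.5 271.4  20. ]]
(array([532.50023362, 222.7406524 ,  80.84750361]), [26.399353394381617, 26.399353394381688])
(array([485.45489744, 215.21746282,  64.87687307]), [5.622016616223571, 5.622016616223614])
(array([508.28045791, 226.14217133,  44.58850805]), [35.08940661300081, 35.08940661300082])
(array([554.62723068, 232.77699157,  58.82567707]), [0.8518472561685514, 0.851847256168535])
proj base
```

The crops confirm it: the veined off-white slab with the brown bar, bar centre at scene (371,180). I put the press near (520, 226) with yaw about +0.12, and the ramp origin near (544, -168, 41) with yaw about -0.19. Next I move over the press.

```bash
python3 -m crank '[[[0,-0.013,-0.028],[0,0,0],0.0878],[[0,-0.013,-0.028],[0,0,0],0.0878],[[0,-0.013,-0.028],[0,0,0],0.0878],[[0,-0.013,-0.028],[0,0,0],0.0878],[[0,-0.013,-0.028],[0,0,0],0.0878],[[0,-0.013,-0.028],[0,0,0],0.0878],[[0,-0.013,-0.028],[0,0,0],0.0878],[[0,-0.013,-0.028],[0,0,0],0.0878]]'
python3 -m crank '[[[0,0,0],[-0.12,0,0],0.0878],[[0,0,0],[-0.12,0,0],0.0878],[[0,0,0],[-0.12,0,0],0.0878],[[0,0,0],[-0.12,0,0],0.0878],[[0,0,0],[-0.12,0,0],0.0878],[[0,0,0],[-0.12,0,0],0.0878],[[0,0,0],[-0.12,0,0],0.0878],[[0,0,0],[-0.12,0,0],0.0878]]'
python3 -m crank '[[[0,0,0],[-0.12,0,0],0.0878],[[0,0,0],[-0.12,0,0],0.0878],[[0,0,0],[-0.12,0,0],0.0878],[[0,0,0],[-0.12,0,0],0.0878],[[0,0,0],[-0.12,0,0],0.0878],[[0,0,0],[-0.12,0,0],0.0878],[[0,0,0],[0,0,0],0.0878],[[0,0,0],[0,0,0],0.0878]]'
python3 - <<'E'
from h import *
im,C=cam("wrist"); cv2.imwrite("pics/w1.png",im)
o=ctrl.get_obs(); print(R.from_rotvec(o["orientation"]).as_matrix().round(3),o["t"],o["ee_pos"],o["ft_force"],o["qpos"])
E
```

```text
t: 0.92
ee_pos: [520.1, 225.2, 222.7]
orientation: [1.209, 1.209, -1.209]
ft_force: [-0.1, -0.0, 0.2]
width: 87.7
t: 1.58
ee_pos: [520.9, 224.0, 222.6]
orientation: [0.474, 1.519, -0.474]
ft_force: [0.5, -0.1, 0.6]
width: 88.0
t: 2.25
ee_pos: [520.9, 224.0, 222.6]
orientation: [-0.083, 1.569, 0.083]
ft_force: [-0.3, 1.0, 0.2]
width: 87.7
[[-0.    -0.105  0.994]
 [-0.     0.994  0.105]
 [-1.    -0.    -0.   ]] 2.3 [520.92294036 224.00051366 222.60332877] [ 0.85496454 -0.58803498  0.56221377] [ 3.85100767e-01  3.38796327e-01  1.76000481e+00  3.30044998e-05
  1.04294753e+00 -1.29104657e+00]
```

View pics/w1.png

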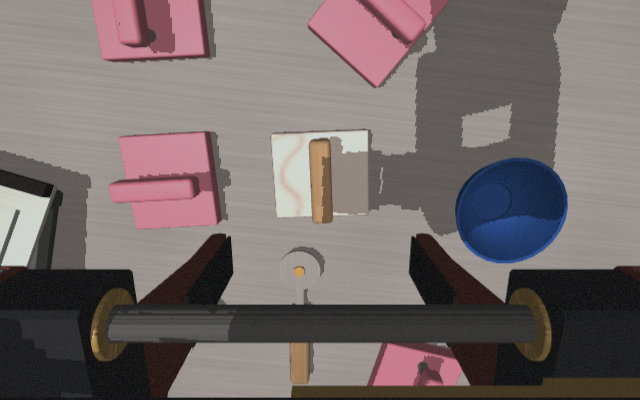

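The wrist view shows the press with slab corners near (272,133), (366,129), (369,214), (276,218) and the brown bar around (320,180). The pastry wheel is at (300,300) and the bowl at (512,210). I'll refine the press numerically.

Run:
```python
from h import *
im=cv2.imread("pics/w1.png"); o=ctrl.get_obs()
_,C=cam("wrist"); _,S=cam("scene"); _,D=cam("side")
hsv=cv2.cvtColor(im,cv2.COLOR_BGR2HSV)
m=cv2.inRange(hsv,(8,70,60),(25,255,255)); m[:130]=0;m[228:]=0;m[:,:290]=0;m[:,350:]=0
cs,_=cv2.findContours(m,0,2); c=max(cs,key=cv2.contourArea); rr=cv2.minAreaRect(c); bx=cv2.boxPoints(rr); print(rr,bx.round(1).tolist())
for q in bx: print(onz(C,q,62).round(1))
sc=[onz(C,q,20) for q in [(272,133),(366,129),(369,214),(276,218)]]
print(np.round(sc,1),np.mean(sc,0).round(1),[np.round(sc[(i+1)%4]-sc[i],1)[:2].tolist() for i in range(4)])
# height: slab corner tri with scene & side
s=lambda x,y,f,x0,y0:((x+.5)/f-.5+x0,(y+.5)/f-.5+y0)
p=lambda x,y:s(x,y,8,330,150); pd=lambda x,y:s(x,y,8,285,220)
# scene corners (100,258)=low x low y, (400,165)=lowx highy,(535,378) highx highy,(232,478) highx lowy
# wrist: left=+? 
M=R.from_rotvec(o["orientation"]).as_matrix()
for a,b in [((272,133),(400,165)),((366,129),(400,165)),((272,133),(100,258)),((369,214),(535,378)),((276,218),(232,478))]:
    x,e=tri((C,a),(S,p(*b))); print(x.round(1),np.round(e,1))
```

```text
((320.4279479980469, 180.62338256835938), (83.2345199584961, 21.05094337463379), 88.26429748535156) [[308.6000061035156, 139.3000030517578], [329.70001220703125, 138.6999969482422], [332.20001220703125, 221.89999389648438], [311.20001220703125, 222.5]]
[480.1 207.4  62. ]
[477.5 226.3  62. ]
[555.9 237.5  62. ]
[558.6 217.4  62. ]
[[481.3 168.7  20. ]
 [467.3 263.3  20. ]
 [556.3 278.9  20. ]
 [571.3 179.3  20. ]] [519.1 222.5  20. ] [[-13.9, 94.6], [88.9, 15.6], [15.0, -99.6], [-90.0, -10.6]]
[497.4 211.2  82.2] [40.4 40.4]
[468.7 267.2  19.2] [4. 4.]
[481.8 169.6  19.8] [1.1 1.1]
[557.2 280.1  17.8] [0.9 0.9]
[571.3 181.2  22.1] [1.8 1.8]
```

```bash
python3 -m crank '[[[0.024,0,-0.002],[-0.034,0,0],0.06],[[0.024,0,0],[0,0,0],0.06],[[0.024,0,0],[0,0,0],0.06],[[0.024,0,0],[0,0,0],0.06],[[0.024,0,0],[0,0,0],0.06],[[0.024,0,0],[0,0,0],0.06],[[0.024,0,0],[0,0,0],0.06],[[0.012,0,0],[0,0,0],0.06]]'
python3 -m crank '[[[0.010,0,0],[0,0,0],0.06],[[0,0,0],[0,0,0],0.04],[[0,0,0],[0,0,0],0.0],[[0,0,0],[0,0,0],0.0],[[0,0,0],[0,0,0],0.0],[[0,0,0],[0,0,0],0.0],[[0,0,0],[0,0,0],0.0],[[0,0,0],[0,0,0],0.0]]'
python3 - <<'E'
from h import *
im,C=cam("wrist"); cv2.imwrite("pics/w2.png",im); im,C=cam("side"); crop(im,220,100,180,170,4,"pics/d2.png")
E
```

```text
t: 3.12
ee_pos: [517.7, 223.3, 40.1]
orientation: [-0.112, 1.571, 0.111]
ft_force: [0.2, -0.2, 0.1]
width: 60.0
t: 3.78
ee_pos: [519.4, 224.0, 33.4]
orientation: [-0.112, 1.567, 0.113]
ft_force: [-0.8, -0.7, 5.4]
width: 19.6
```

View pics/w2.png

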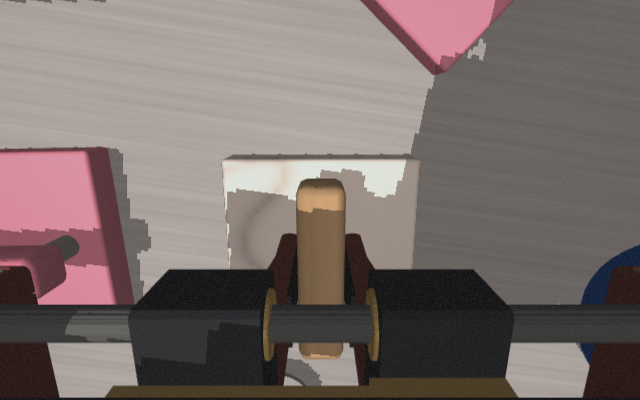

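View pics/d2.png

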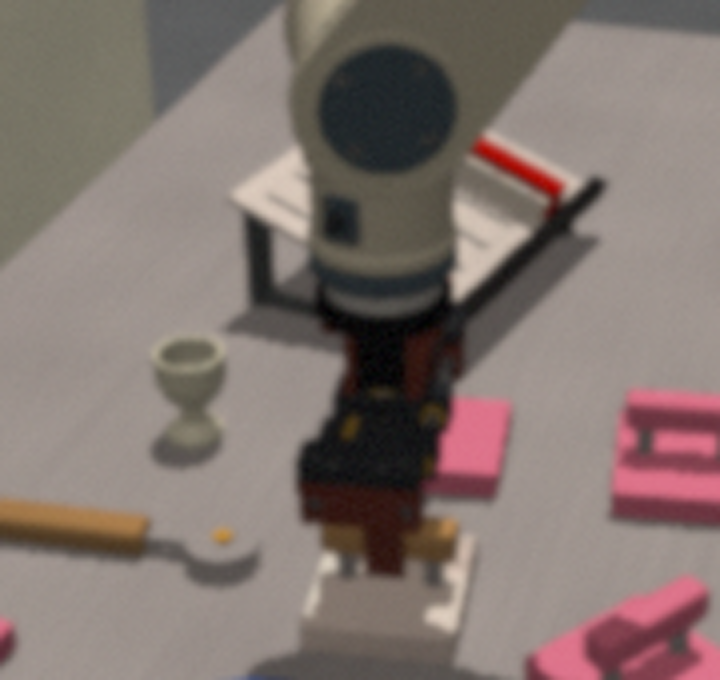

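Gripped: the bar sits between the pads at wrist (320,270) and the slab edges are square to the tool. Lifting now.

```bash
python3 -m crank '[[[-0.006,0,0],[0,0,0],0.0],[[-0.012,0,0],[0,0,0],0.0],[[-0.027,0,0],[0,0,0],0.0],[[-0.030,0,0],[0,0,0],0.0],[[-0.030,0,0],[0,0,0],0.0],[[-0.030,0,0],[0,0,0],0.0],[[-0.030,0,0],[0,0,0],0.0],[[-0.030,0,0],[0,0,0],0.0]]'
python3 -m crank '[[[-0.015,0,0],[0,0,0],0.0],[[0,0,0],[0,0,0],0.0],[[0,0,0],[0,0,0],0.0],[[0,0,0],[0,0,0],0.0],[[0,0,0],[0,0,0],0.0],[[0,0,0],[0,0,0],0.0],[[0,0,0],[0,0,0],0.0],[[0,0,0],[0,0,0],0.0]]'
cat > ramp.py <<'E'
from h import *
def fit():
    _,S=cam("scene"); _,D=cam("side")
    s=lambda x,y,f,x0,y0:((x+.5)/f-.5+x0,(y+.5)/f-.5+y0)
    r=lambda x,y:s(x,y,4,100,205); rd=lambda x,y:s(x,y,7,270,110)
    W=np.array([tri((S,r(*a)),(D,rd(*b)))[0] for a,b in [((597,356),(58,266)),((14,382),(338,74)),((632,87),(430,488)),((165,105),(672,243))]])
    L=np.array([[189,125,0],[189,-125,0],[0,125,0],[0,-125,0.]])
    # yaw+slope(18 known)+translation
    best=min(((lambda Q,:(np.sum((W-W.mean(0)-(L-L.mean(0))@Q.T)**2),y))(R.from_euler("ZY",[y,-np.radians(18)]).as_matrix()) for y in np.linspace(-.25,-.1,301)))
    Q=R.from_euler("ZY",[best[1],-np.radians(18)]).as_matrix()
    return Q,W.mean(0)-Q@L.mean(0),best,W
E
python3 - <<'E'
from ramp import *
Q,o,b,W=fit(); print(b,o,((W-o)@Q).round(1)); np.savez("ramp.npz",Q=Q,o=o)
for n,p in [("stop up",[627.3,-233.4,94.3]),("pad up",[625.7,-225.3,88.8]),("pad lo",[529.9,-204.2,57])]: print(n,(Q.T@(np.array(p)-o)).round(1))
im,S=cam("scene"); cv2.imwrite("pics/s3.png",im)
# overlay predictions
v=cv2.resize(im[195:325,90:290],None,fx=4,fy=4,interpolation=2)
for x in(0,189):
  for y in(-125,125):
    q=proj(S,Q@np.array([x,y,0])+o); cv2.circle(v,tuple(int(k) for k in (4*(q-[90,195])+1.5)),4,(0,255,0),1)
cv2.imwrite("pics/s3r.png",v)
E
```

```text
t: 4.55
ee_pos: [518.1, 223.4, 229.5]
orientation: [-0.113, 1.569, 0.112]
ft_force: [1.3, 1.4, -4.9]
width: 19.6
t: 5.22
ee_pos: [518.7, 223.7, 241.8]
orientation: [-0.113, 1.569, 0.112]
ft_force: [-0.4, -0.6, -4.4]
width: 19.7
(np.float64(53.89777239988675), np.float64(-0.1955)) [ 542.11627753 -168.62599657   39.33118905] [[ 187.5  123.8    0.5]
 [ 186.4 -124.7   -2.2]
 [   0.3  123.5   -1.8]
 [   3.8 -122.6    3.5]]
stop up [108.4 -47.   22.6]
pad up [103.7 -39.4  18.3]
pad lo [  0.6 -37.3  18.4]
```

View pics/s3r.png

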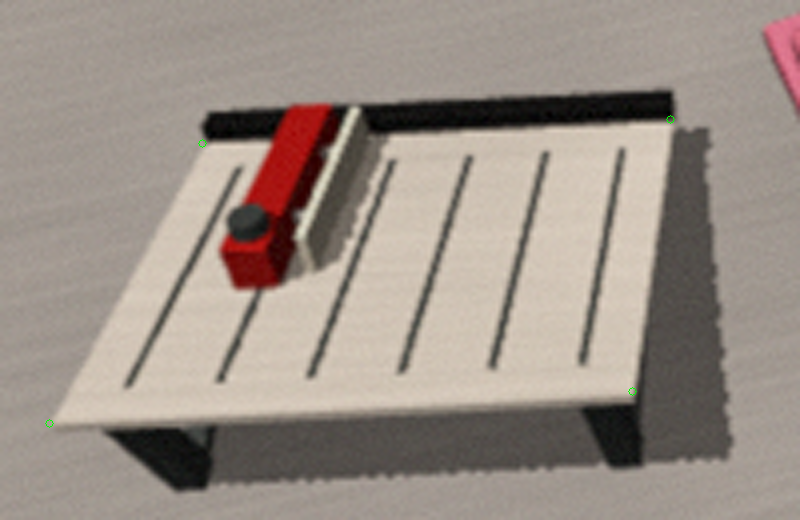

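```bash
cat > go.py <<'E'
from h import *
z=np.load("ramp.npz");Q,o=z["Q"],z["o"]
Rt=np.column_stack([-Q[:,2],Q[:,1],Q[:,0]])
def st():
    s=ctrl.get_obs(); M=R.from_rotvec(s["orientation"]).as_matrix(); p=s["ee_pos"]
    rp=Q.T@(p-o)
    print("t",round(s["t"],2),"ramp tcp",rp.round(2),"F ramp",(Q.T@s["ft_force"]).round(2),"w",round(s["width"],1),"turn err",R.from_matrix(M.T@Rt).as_rotvec().round(4))
    return M,p
def to(rt):
    M,p=st(); d=Q@np.array(rt,float)+o-p
    print("world d",d.round(1),"tool now",(M.T@d).round(1),"tool ramp-aligned",(Rt.T@d).round(1))
E
python3 - <<'E'
from go import *
to([112,48,73]); to([112,48,133])
E
```

```text
t 5.37 ramp tcp [-31.41 380.43 223.66] F ramp [-1.59  0.89 -4.61] w 20.1 turn err [ 0.3359 -0.3117 -0.053 ]
world d [ 114.9 -361.6  -99. ] tool now [  99.  -374.3   62.2] tool ramp-aligned [ 150.7 -332.4  143.4]
t 5.37 ramp tcp [-31.41 380.43 223.66] F ramp [-1.59  0.89 -4.61] w 20.1 turn err [ 0.3359 -0.3117 -0.053 ]
world d [  96.7 -358.   -41.9] tool now [  41.9 -368.2   44.6] tool ramp-aligned [  90.7 -332.4  143.4]
```

```bash
python3 -m crank '[[[0,-0.014,0.003],[0,0,0],0.0],[[0,-0.026,0.003],[0,0,0],0.0],[[0,-0.026,0.003],[0,0,0],0.0],[[0,-0.026,0.003],[0,0,0],0.0],[[0,-0.026,0.003],[0,0,0],0.0],[[0,-0.026,0.003],[0,0,0],0.0],[[0,-0.026,0.003],[0,0,0],0.0],[[0,-0.026,0.003],[0,0,0],0.0]]'
python3 -m crank '[[[0,-0.026,0.003],[0,0,0],0.0],[[0,-0.026,0.003],[0,0,0],0.0],[[0,-0.026,0.003],[0,0,0],0.0],[[0,-0.026,0.003],[0,0,0],0.0],[[0,-0.026,0.003],[0,0,0],0.0],[[0,-0.026,0.003],[0,0,0],0.0],[[0,-0.014,0.003],[0,0,0],0.0],[[0,0,0],[0,0,0],0.0]]'
python3 -m crank '[[[0,0,0],[0.042,-0.039,-0.0066],0.0],[[0,0,0],[0.042,-0.039,-0.0066],0.0],[[0,0,0],[0.042,-0.039,-0.0066],0.0],[[0,0,0],[0.042,-0.039,-0.0066],0.0],[[0,0,0],[0.042,-0.039,-0.0066],0.0],[[0,0,0],[0.042,-0.039,-0.0066],0.0],[[0,0,0],[0.042,-0.039,-0.0066],0.0],[[0,0,0],[0.042,-0.039,-0.0066],0.0]]'
python3 -c "
from go import *
to([112,48,73]);im,C=cam('wrist');cv2.imwrite('pics/w4.png',im);im,C=cam('side');crop(im,230,60,180,150,4,'pics/d4.png');im,C=cam('scene');crop(im,80,130,220,200,3,'pics/s4.png')"
```

```text
t: 6.03
ee_pos: [570.9, 32.0, 242.7]
orientation: [-0.112, 1.568, 0.113]
ft_force: [0.1, 0.4, -4.4]
width: 19.8
t: 6.7
ee_pos: [616.7, -134.7, 242.6]
orientation: [-0.111, 1.567, 0.11]
ft_force: [-0.2, 0.4, -5.1]
width: 19.5
t: 7.37
ee_pos: [615.1, -130.7, 242.5]
orientation: [0.125, 1.251, -0.169]
ft_force: [-0.2, -0.7, -5.3]
width: 19.9
t 7.37 ramp tcp [123.9   51.36 173.4 ] F ramp [-1.72 -0.75 -4.97] w 19.9 turn err [-0.0019  0.0013 -0.0013]
world d [ 18.7  -7.1 -99.2] tool now [100.4  -3.5 -12. ] tool ramp-aligned [100.4  -3.4 -11.9]
```

View pics/w4.png

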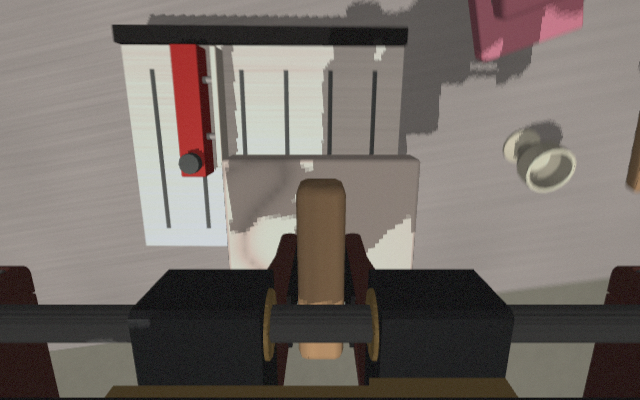

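View pics/d4.png

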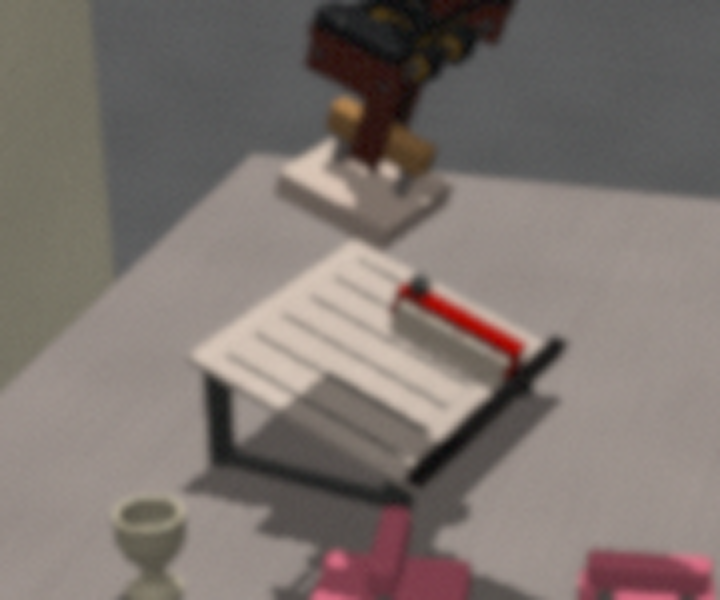

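View pics/s4.png

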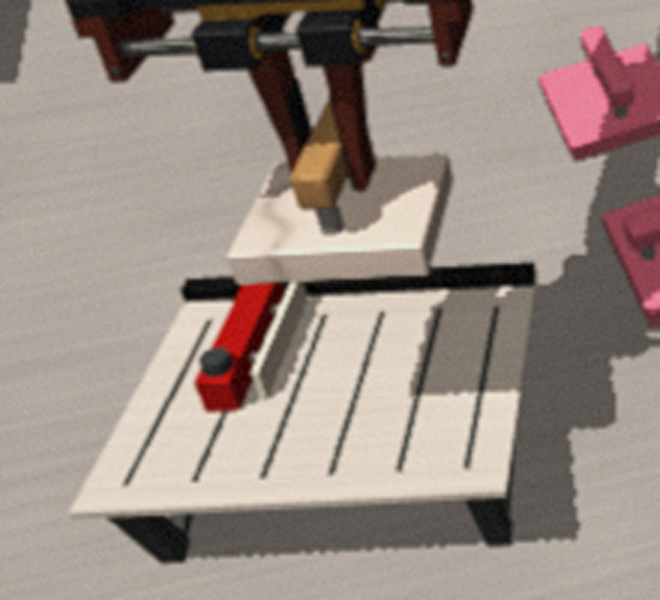

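The wrist view shows the plate with the lip line at rows 42–45 (cols 115–405), the pad's outer edge near col 220, and the slab square to the tool. I'll check the ramp fit against this view.

Run:
```python
from go import *
im=cv2.imread("pics/w4.png"); _,C=cam("wrist")
crop(im,105,15,320,160,2.5,"pics/w4c.png")
f=lambda q,h=0:(Q.T@(onplane(C,q,o+h*Q[:,2],Q[:,2])-o)).round(1)
g=cv2.cvtColor(im,6)
for row in (80,120,150):
    for lo,hi in((140,175),(236,250),(280,293),(322,338),(366,382)):
        seg=255-g[row,lo:hi].astype(float); seg-=np.percentile(seg,60); seg=np.clip(seg,0,None); u=lo+(seg*np.arange(hi-lo)).sum()/seg.sum()
        print(row,round(u,1),f((u,row)),end="; ")
    print()
for c in (150,240,290,345,395):
    col=g[35:60,c].astype(int); k=np.argmax(np.abs(np.diff(col))); print(c,35+k+.5,f((c,35.5+k)))
print("left edge",[f((u,v)) for u,v in((123,46),(146,243))],"right",[f((405,48)),f((400,150))])
```

```text
80 158.9 [ 29.8 -95.8  -0. ]; 80 241.4 [ 29.8 -21.4  -0. ]; 80 285.7 [29.7 18.6 -0. ]; 80 330.0 [29.7 58.5 -0. ]; 80 374.2 [29.7 98.4 -0. ]; 
120 157.1 [  65.  -101.6   -0. ]; 120 243.2 [ 64.9 -21.7  -0. ]; 120 286.4 [64.9 18.3 -0. ]; 120 329.5 [64.9 58.3 -0. ]; 120 372.5 [64.8 98.3 -0. ]; 
150 160.1 [  92.7 -101.9   -0. ]; 150 244.0 [ 92.6 -22.5  -0. ]; 150 286.9 [92.6 18.2 -0. ]; 150 329.1 [92.6 58.1 -0. ]; 150 371.2 [92.5 98.  -0. ]; 
150 43.5 [  -0.6 -100.1   -0. ]
240 44.5 [  0.1 -21.   -0. ]
290 44.5 [ 0.1 23.1 -0. ]
345 44.5 [ 0.  71.5 -0. ]
395 44.5 [ -0.  115.6  -0. ]
left edge [array([   1.5, -124.2,   -0. ]), array([ 186.7, -127. ,   -0. ])] right [array([  2.8, 124.6,  -0. ]), array([ 92.5, 125.3,  -0. ])]
```

View pics/w4c.png

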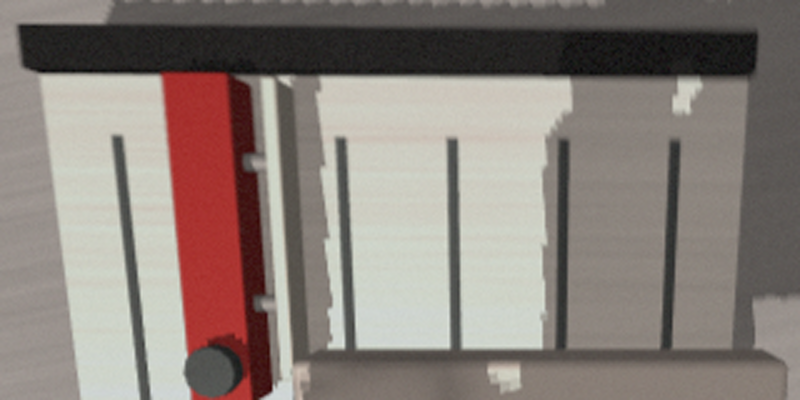

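The ramp fit holds to about 2 mm: the lip reads x≈0, the grooves are offset 1.7 mm in y, and the yaw is within 0.006 rad. Pad face estimate is y≈-40. I descend to just above the plate.

```bash
python3 -m crank '[[[0.010,-0.001,-0.003],[0.006,0,0],0.0],[[0.018,-0.001,-0.003],[0,0,0],0.0],[[0.018,-0.001,-0.003],[0,0,0],0.0],[[0.018,0,-0.003],[0,0,0],0.0],[[0.018,0,0],[0,0,0],0.0],[[0.018,0,0],[0,0,0],0.0],[[0.016,0,0],[0,0,0],0.0],[[0.010,0,0],[0,0,0],0.0]]'
python3 -c "
from go import *
to([112,48,33]);im,C=cam('wrist');cv2.imwrite('pics/w5.png',im);im,C=cam('side');crop(im,260,90,120,100,6,'pics/d5.png')"
```

```text
t: 8.23
ee_pos: [642.1, -140.1, 116.4]
orientation: [0.129, 1.254, -0.172]
ft_force: [-0.5, 0.9, -5.7]
width: 20.0
t 8.23 ramp tcp [111.8   47.39  44.74] F ramp [-2.35  0.84 -5.2 ] w 20.0 turn err [-0.0059 -0.0023 -0.0007]
world d [  3.9  -0.1 -11.1] tool now [11.7  0.6  0.2] tool ramp-aligned [11.7  0.6  0.2]
```

View pics/d5.png

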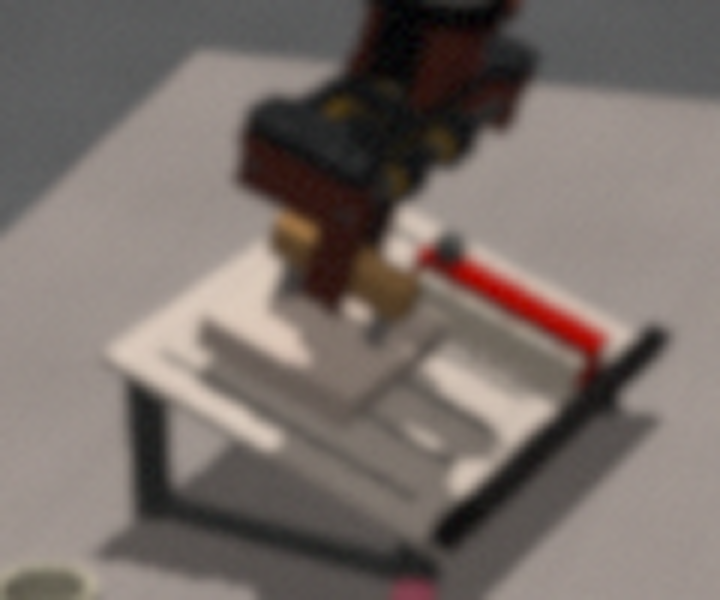

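View pics/w5.png

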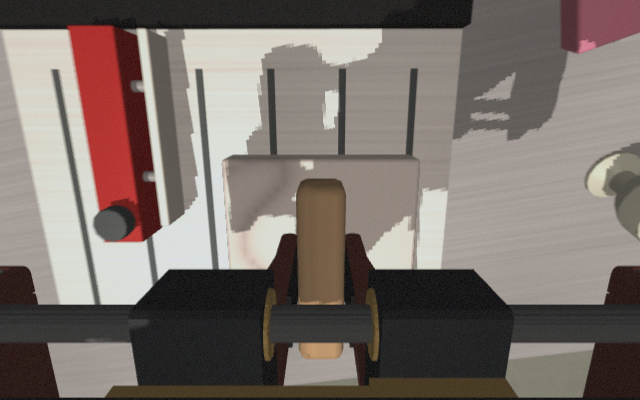

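The press hangs parallel to the plate, about 12 mm up, and clear of the pad (pad edge at wrist col 180, slab left edge at col 225). I feel down in small steps.

```bash
python3 -m crank '[[[0.001,0,0],[0,0,0],0.0],[[0.001,0,0],[0,0,0],0.0],[[0.001,0,0],[0,0,0],0.0],[[0.001,0,0],[0,0,0],0.0],[[0.001,0,0],[0,0,0],0.0],[[0.001,0,0],[0,0,0],0.0],[[0.001,0,0],[0,0,0],0.0],[[0.001,0,0],[0,0,0],0.0]]'
python3 -c "
from go import *
to([112,48,33])"
```

```text
t: 9.0
ee_pos: [644.8, -140.7, 111.6]
orientation: [0.128, 1.251, -0.172]
ft_force: [-0.6, 0.1, -5.0]
width: 19.5
t 9.0 ramp tcp [112.93  47.34  39.32] F ramp [-2.15 -0.01 -4.59] w 19.5 turn err [-0.0061  0.001  -0.0005]
world d [ 1.2  0.4 -6.3] tool now [ 6.3  0.6 -0.9] tool ramp-aligned [ 6.3  0.7 -0.9]
```

```bash
python3 -m crank '[[[0.0007,0,0],[0,0,0],0.0],[[0.0007,0,0],[0,0,0],0.0],[[0.0006,0,0],[0,0,0],0.0],[[0.0005,0,0],[0,0,0],0.0],[[0.0005,0,0],[0,0,0],0.0],[[0,0,0],[0,0,0],0.0],[[0,0,0],[0,0,0],0.0],[[0,0,0],[0,0,0],0.0]]'
python3 -c "
from go import *
to([112,48,33])"
```

```text
t: 9.67
ee_pos: [645.7, -140.9, 108.7]
orientation: [0.128, 1.251, -0.173]
ft_force: [0.7, -0.4, -5.2]
width: 19.7
t 9.67 ramp tcp [112.91  47.35  36.27] F ramp [-0.89 -0.25 -5.22] w 19.7 turn err [-0.0062  0.0008 -0.0005]
world d [ 0.3  0.6 -3.4] tool now [ 3.3  0.6 -0.9] tool ramp-aligned [ 3.3  0.7 -0.9]
```

```bash
python3 -m crank '[[[0.0005,0,0],[0,0,0],0.0],[[0.0005,0,0],[0,0,0],0.0],[[0.0004,0,0],[0,0,0],0.0],[[0.0004,0,0],[0,0,0],0.0],[[0,0,0],[0,0,0],0.0],[[0,0,0],[0,0,0],0.0],[[0,0,0],[0,0,0],0.0],[[0,0,0],[0,0,0],0.0]]'
python3 -c "
from go import *
to([112,48,33])"
```

```text
t: 10.33
ee_pos: [646.2, -141.0, 107.0]
orientation: [0.128, 1.251, -0.173]
ft_force: [-0.6, 1.2, -6.0]
width: 19.7
t 10.33 ramp tcp [112.88  47.35  34.45] F ramp [-2.66  1.08 -5.49] w 19.7 turn err [-0.0062  0.0008 -0.0005]
world d [-0.3  0.7 -1.7] tool now [ 1.4  0.6 -0.9] tool ramp-aligned [ 1.5  0.7 -0.9]
```

```bash
python3 -m crank '[[[0.0005,0,0],[0,0,0],0.0],[[0.0005,0,0],[0,0,0],0.0],[[0.0004,0,0],[0,0,0],0.0],[[0,0,0],[0,0,0],0.0],[[0,0,0],[0,0,0],0.0],[[0,0,0],[0,0,0],0.0],[[0,0,0],[0,0,0],0.0],[[0,0,0],[0,0,0],0.0]]'
python3 -c "
from go import *
to([112,48,33]);im,C=cam('side');crop(im,260,90,120,100,6,'pics/d6.png');print(ctrl.get_obs()['moment'])"
```

```text
t: 11.0
ee_pos: [646.6, -141.1, 105.7]
orientation: [0.128, 1.251, -0.173]
ft_force: [-0.1, 0.1, -4.6]
width: 19.9
t 11.0 ramp tcp [112.92  47.35  33.08] F ramp [-1.48  0.04 -4.36] w 19.9 turn err [-0.0062  0.0008 -0.0005]
world d [-0.7  0.8 -0.4] tool now [ 0.1  0.6 -0.9] tool ramp-aligned [ 0.1  0.7 -0.9]
[0.12655303 0.3819424  0.01080451]
```

View pics/d6.png

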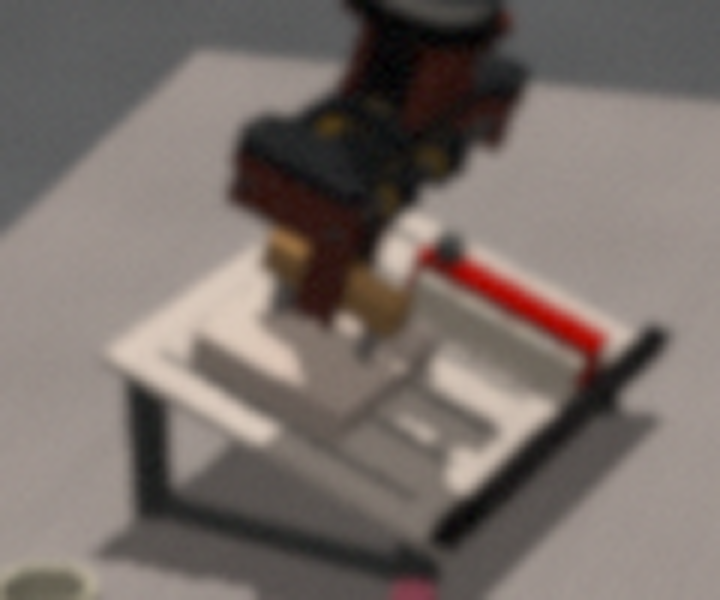

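```bash
python3 -m crank '[[[0.0004,0,0],[0,0,0],0.0],[[0.0004,0,0],[0,0,0],0.0],[[0.0002,0,0],[0,0,0],0.0],[[0,0,0],[0,0,0],0.0],[[0,0,0],[0,0,0],0.0],[[0,0,0],[0,0,0],0.0],[[0,0,0],[0,0,0],0.0],[[0,0,0],[0,0,0],0.0]]'
python3 -c "
from go import *
st();print(ctrl.get_obs()['moment'])"
python3 -m crank '[[[0.0004,0,0],[0,0,0],0.0],[[0.0004,0,0],[0,0,0],0.0],[[0,0,0],[0,0,0],0.0],[[0,0,0],[0,0,0],0.0],[[0,0,0],[0,0,0],0.0],[[0,0,0],[0,0,0],0.0],[[0,0,0],[0,0,0],0.0],[[0,0,0],[0,0,0],0.0]]'
python3 -c "
from go import *
st();print(ctrl.get_obs()['moment'])"
```

```text
t: 11.72
ee_pos: [646.9, -141.1, 104.7]
orientation: [0.128, 1.251, -0.173]
ft_force: [0.2, 0.9, -4.4]
width: 19.8
t 11.72 ramp tcp [112.86  47.35  32.03] F ramp [-1.39  0.96 -4.18] w 19.8 turn err [-0.0062  0.0007 -0.0005]
[ 0.14000367  0.42271993 -0.01196233]
t: 12.38
ee_pos: [647.3, -141.2, 104.7]
orientation: [0.128, 1.25, -0.173]
ft_force: [-5.0, 1.5, 4.5]
width: 19.9
t 12.38 ramp tcp [113.26  47.32  31.88] F ramp [-3.56  0.48  5.84] w 19.9 turn err [-0.0061  0.0015 -0.0005]
[ 0.0459889   0.72123851 -0.08790142]
```

Contact felt: the normal force jumped from -4.4 to +5.8 N within 0.6 mm. I ease off slightly and release.

```bash
python3 -m crank '[[[-0.0004,0,0],[0,0,0],0.0],[[0,0,0],[0,0,0],0.0],[[0,0,0],[0,0,0],0.044],[[0,0,0],[0,0,0],0.044],[[0,0,0],[0,0,0],0.044],[[0,0,0],[0,0,0],0.044],[[0,0,0],[0,0,0],0.044],[[0,0,0],[0,0,0],0.044]]'
python3 -m crank '[[[-0.01,0,0],[0,0,0],0.044],[[-0.02,0,0],[0,0,0],0.044],[[-0.03,0,0],[0,0,0],0.044],[[-0.03,0,0],[0,0,0],0.044],[[-0.03,0,0],[0,0,0],0.044],[[-0.03,0,0],[0,0,0],0.044],[[-0.03,0,0],[0,0,0],0.044],[[0,0,0],[0,0,0],0.044]]'
python3 -c "
from go import *
st();im,C=cam('wrist');cv2.imwrite('pics/w7.png',im);im,C=cam('side');crop(im,260,90,120,100,6,'pics/d7.png');im,C=cam('scene');crop(im,90,195,200,130,4,'pics/s7.png')"
```

```text
t: 13.05
ee_pos: [647.2, -141.2, 104.3]
orientation: [0.128, 1.251, -0.173]
ft_force: [0.0, -0.8, -0.0]
width: 44.1
t: 13.72
ee_pos: [593.7, -130.8, 282.5]
orientation: [0.127, 1.242, -0.173]
ft_force: [1.0, -0.3, -0.1]
width: 43.6
t 13.72 ramp tcp [116.32  47.13 217.92] F ramp [ 0.97 -0.12 -0.42] w 43.6 turn err [-0.0061  0.0103 -0.0001]
```

View pics/d7.png

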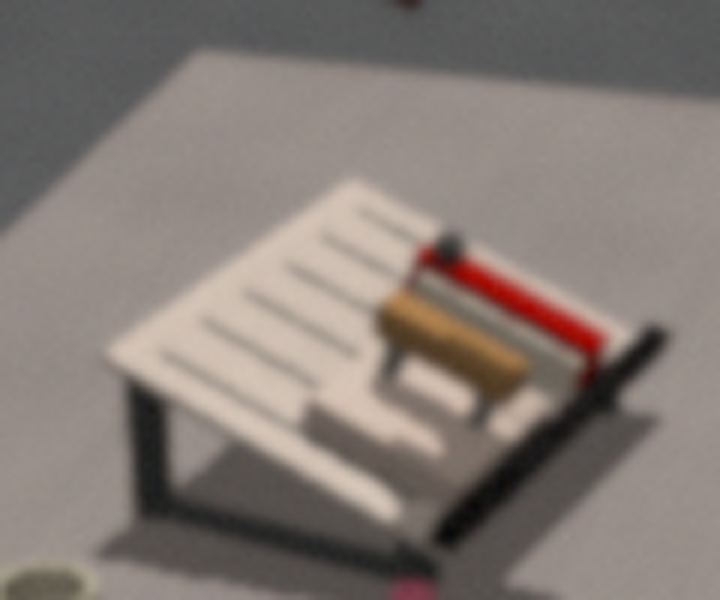

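View pics/w7.png

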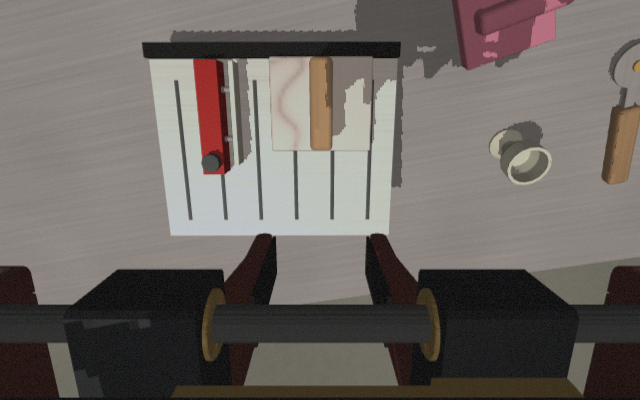

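View pics/s7.png

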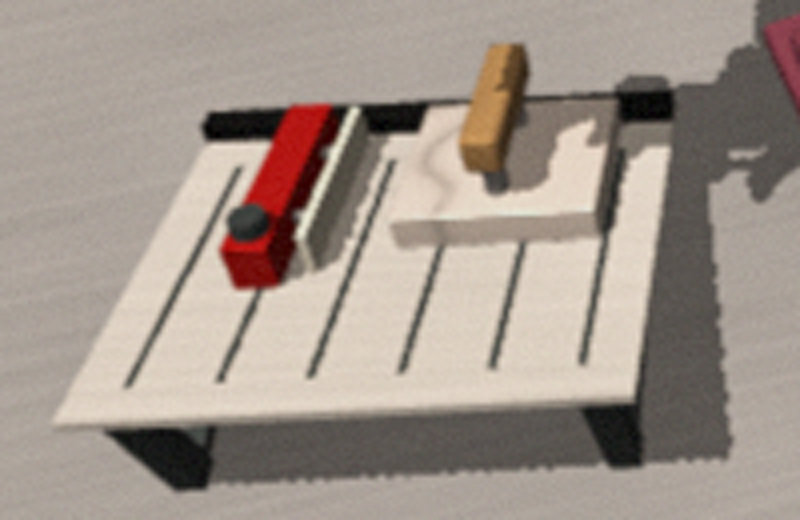

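The press slid down and lies along the lip, with slab corners at wrist (269,57), (371,56), (372,151), (272,151). The stop is untouched at cols 195–245. Measuring now.

Run:
```python
from go import *
im=cv2.imread("pics/w7.png"); _,C=cam("wrist"); crop(im,140,40,130,150,5,"pics/w7c.png")
f=lambda q,h=0:(Q.T@(onplane(C,q,o+h*Q[:,2],Q[:,2])-o)).round(1)
for q in [(269,57),(371,56),(372,151),(272,151)]: print("slab",f(q,20))
g=cv2.cvtColor(im,6)
for row in (180,200):
    for lo,hi in((215,230),(254,266),(290,302),(326,338),(362,374)):
        seg=255-g[row,lo:hi].astype(float); seg-=np.percentile(seg,60); seg=np.clip(seg,0,None); u=lo+(seg*np.arange(hi-lo)).sum()/seg.sum()
        print(row,f((u,row)),end="; ")
```

```text
slab [-2.5 -1.6 20. ]
slab [-2.8 93.9 20. ]
slab [85.9 97.6 20. ]
slab [85.2 -2.5 20. ]
180 [118.5 -59.9   0. ]; 180 [118.7 -20.6   0. ]; 180 [119.   18.8   0. ]; 180 [119.2  58.    0. ]; 180 [119.5  97.4   0. ]; 200 [140.8 -59.9   0. ]; 200 [141.  -20.7   0. ]; 200 [141.3  18.6   0. ]; 200 [141.6  57.9   0. ]; 200 [141.8  97.2   0. ];
```

View pics/w7c.png

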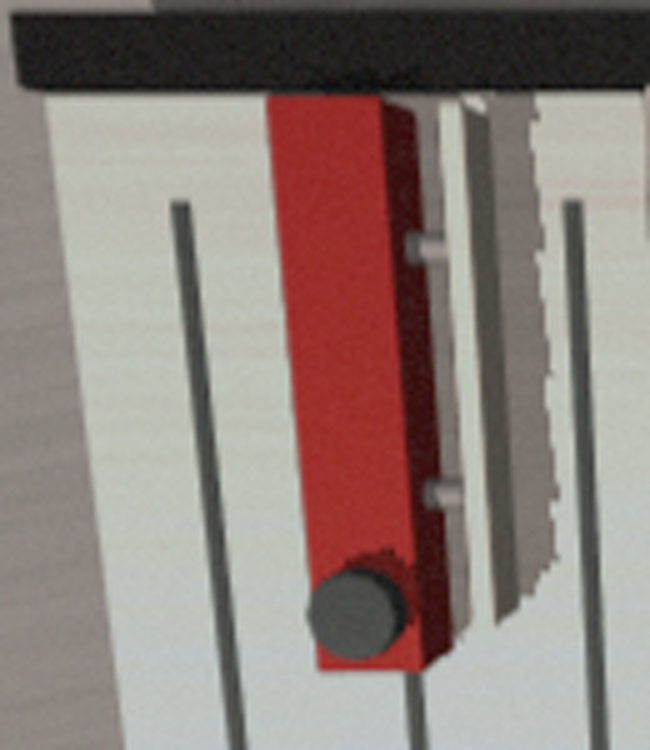

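```bash
python3 -m crank '[[[0.010,0.009,-0.0095],[0,0,0],0.0],[[0.012,0.009,-0.0095],[0,0,0],0.0],[[0.012,0.009,-0.0095],[0,0,0],0.0],[[0.012,0.009,-0.0095],[0,0,0],0.0],[[0.012,0.009,-0.0095],[0,0,0],0.0],[[0.012,0.009,-0.0095],[0,0,0],0.0],[[0.012,0.009,-0.0095],[0,0,0],0.0],[[0.012,0.010,-0.0095],[0,0,0],0.0]]'
python3 -c "
from go import *
to([40,122,6])
_,C=cam('wrist')
"
python3 - <<'E'
from go import *
# pad from w7 using commanded pose at that time: rebuild camera from logged pose
s=dict(ee=np.array([593.7,-130.8,282.5]),rv=np.array([.127,1.242,-.173]))
d=vision.get_image("wrist"); T=np.eye(4);T[:3,:3]=R.from_rotvec(s["rv"]).as_matrix();T[:3,3]=s["ee"]; M=T@d["hand_eye"]; C=(d["mtx"],M[:3,:3],M[:3,3])
f=lambda q,h=0:(Q.T@(onplane(C,q,o+h*Q[:,2],Q[:,2])-o)).round(1)
k=lambda x,y:((x+.5)/5-.5+140,(y+.5)/5-.5+40)
print("pad foot",f(k(516,600),1),"pad top outer",f(k(495,622),25),f(k(463,103),25),"stop top",[f(k(*q),26) for q in((268,97),(380,97),(318,668),(420,668))])
E
```

```text
t: 14.58
ee_pos: [563.5, -49.5, 160.3]
orientation: [0.129, 1.254, -0.173]
ft_force: [-0.1, -0.3, 0.3]
width: 0.4
t 14.58 ramp tcp [ 35.35 121.03 115.69] F ramp [ 0.05 -0.32  0.31] w 0.4 turn err [-0.0063 -0.0023 -0.0003]
world d [  37.8   -6.5 -102.9] tool now [109.7   1.    4.9] tool ramp-aligned [109.7   1.    4.6]
pad foot [102.7 -37.9   1. ] pad top outer [103.5 -37.1  25. ] [  5.3 -36.4  25. ] stop top [array([  4.2, -72.6,  26. ]), array([  4.3, -51.7,  26. ]), array([112.5, -73.5,  26. ]), array([112.7, -52.8,  26. ])]
```

```bash
python3 -m crank '[[[0.015,0,0.005],[0,0,0],0.0],[[0.015,0,0],[0,0,0],0.0],[[0.015,0,0],[0,0,0],0.0],[[0.015,0,0],[0,0,0],0.0],[[0.015,0,0],[0,0,0],0.0],[[0.015,0,0],[0,0,0],0.0],[[0.008,0,0],[0,0,0],0.0],[[0,0,0],[0,0,0],0.0]]'
python3 -c "
from go import *
to([40,118,6]);im,C=cam('scene');crop(im,150,150,140,120,5,'pics/s8.png');im,C=cam('wrist');cv2.imwrite('pics/w8.png',im)
"
```

```text
t: 15.35
ee_pos: [598.7, -57.3, 69.4]
orientation: [0.129, 1.254, -0.173]
ft_force: [-0.4, -0.2, 0.3]
width: 0.3
t 15.35 ramp tcp [ 41.53 120.25  18.1 ] F ramp [-0.26 -0.25  0.42] w 0.3 turn err [-0.0064 -0.002  -0.    ]
world d [  1.8  -2.6 -12. ] tool now [12.1 -2.3 -1.5] tool ramp-aligned [12.1 -2.2 -1.5]
```

View pics/s8.png

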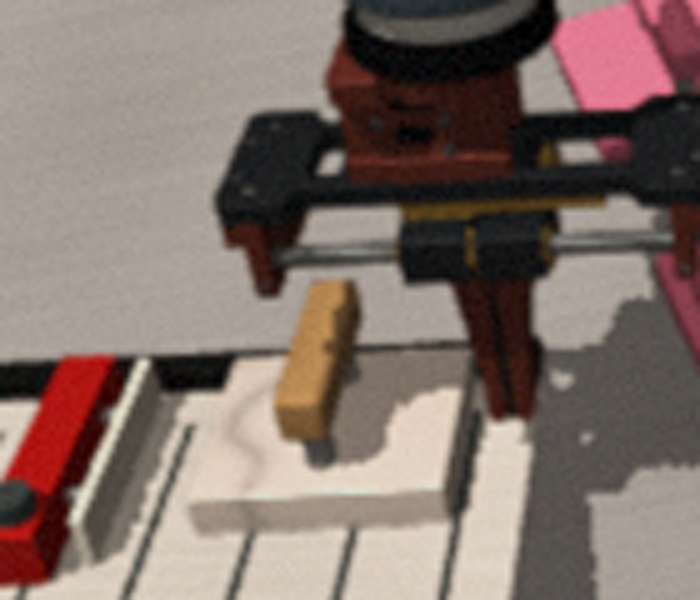

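View pics/w8.png

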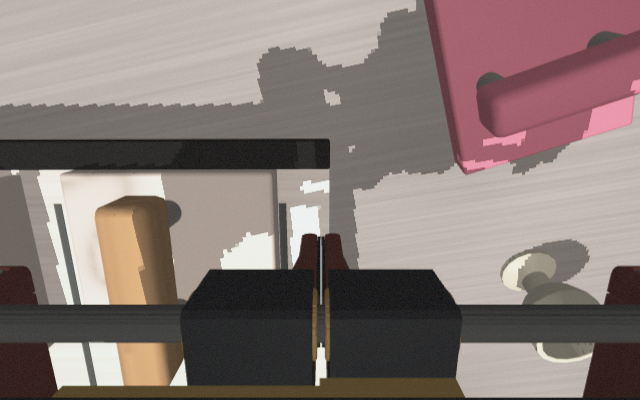

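The fingers are closed and hang about 10 mm beside the slab's +y face (scene crop (510,410) against the slab edge at (470,440)). The gripper body is well above the bar. I lower to 6 mm and approach.

```bash
python3 -m crank '[[[0.003,0,0],[0,0,0],0.0],[[0.003,0,0],[0,0,0],0.0],[[0.003,0,0],[0,0,0],0.0],[[0.002,0,0],[0,0,0],0.0],[[0,-0.002,0],[0,0,0],0.0],[[0,-0.002,0],[0,0,0],0.0],[[0,0,0],[0,0,0],0.0],[[0,0,0],[0,0,0],0.0]]'
python3 -c "
from go import *
st();st()
"
```

```text
t: 16.12
ee_pos: [601.7, -61.6, 60.7]
orientation: [0.129, 1.251, -0.173]
ft_force: [0.4, -0.6, -0.4]
width: 0.4
t 16.12 ramp tcp [ 42.38 116.6    8.73] F ramp [ 0.39 -0.49 -0.52] w 0.4 turn err [-0.0065  0.0009 -0.0004]
t 16.12 ramp tcp [ 42.38 116.6    8.73] F ramp [ 0.39 -0.49 -0.52] w 0.4 turn err [-0.0065  0.0009 -0.0004]
```

```bash
python3 -m crank '[[[0.002,-0.001,0],[0,0,0],0.0],[[0,-0.001,0],[0,0,0],0.0],[[0,-0.001,0],[0,0,0],0.0],[[0,-0.001,0],[0,0,0],0.0],[[0,-0.001,0],[0,0,0],0.0],[[0,-0.001,0],[0,0,0],0.0],[[0,-0.001,0],[0,0,0],0.0],[[0,-0.001,0],[0,0,0],0.0]]'
python3 -c "
from go import *
st()"
python3 -m crank '[[[0,-0.001,0],[0,0,0],0.0],[[0,-0.001,0],[0,0,0],0.0],[[0,-0.001,0],[0,0,0],0.0],[[0,-0.001,0],[0,0,0],0.0],[[0,-0.001,0],[0,0,0],0.0],[[0,-0.001,0],[0,0,0],0.0],[[0,-0.001,0],[0,0,0],0.0],[[0,-0.001,0],[0,0,0],0.0]]'
python3 -c "
from go import *
st()"
```

```text
t: 16.78
ee_pos: [600.6, -69.4, 58.7]
orientation: [0.128, 1.251, -0.172]
ft_force: [-0.1, 0.3, -0.1]
width: 0.3
t 16.78 ramp tcp [ 42.26 108.7    6.64] F ramp [-0.19  0.31 -0.06] w 0.3 turn err [-0.0061  0.0007 -0.0005]
t: 17.45
ee_pos: [599.1, -77.2, 58.7]
orientation: [0.128, 1.251, -0.172]
ft_force: [0.8, 1.3, 0.6]
width: 0.4
t 17.45 ramp tcp [ 42.24 100.73   6.63] F ramp [0.66 1.42 0.41] w 0.4 turn err [-0.0062  0.0008 -0.0005]
```

```bash
python3 -m crank '[[[0,-0.001,0],[0,0,0],0.0],[[0,-0.001,0],[0,0,0],0.0],[[0,-0.001,0],[0,0,0],0.0],[[0,-0.001,0],[0,0,0],0.0],[[0,-0.001,0],[0,0,0],0.0],[[0,-0.001,0],[0,0,0],0.0],[[0,-0.001,0],[0,0,0],0.0],[[0,-0.001,0],[0,0,0],0.0]]'
python3 -c "
from go import *
st();im,C=cam('scene');crop(im,150,150,140,120,5,'pics/s9.png');im,C=cam('wrist');cv2.imwrite('pics/w9.png',im)
"
```

```text
t: 18.12
ee_pos: [597.5, -85.1, 58.7]
orientation: [0.128, 1.251, -0.173]
ft_force: [-0.3, 1.4, 0.9]
width: 0.2
t 18.12 ramp tcp [42.26 92.69  6.64] F ramp [-0.23  1.29  1.  ] w 0.2 turn err [-0.0062  0.0009 -0.0005]
```

View pics/s9.png

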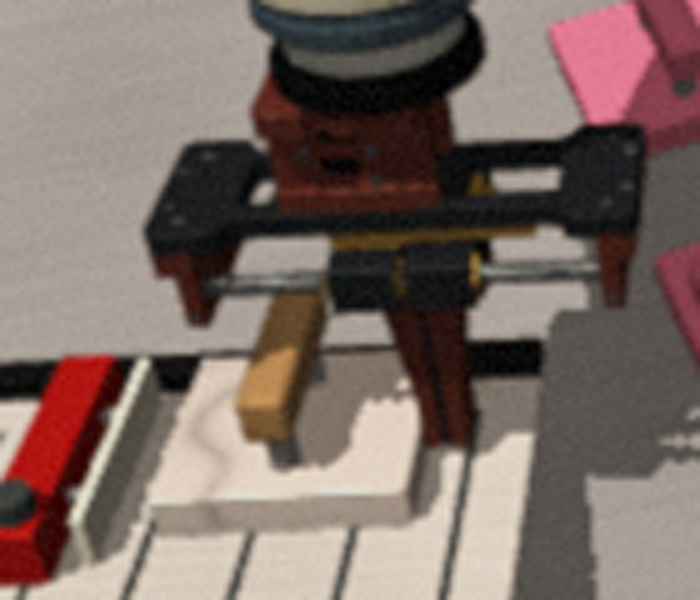

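View pics/w9.png

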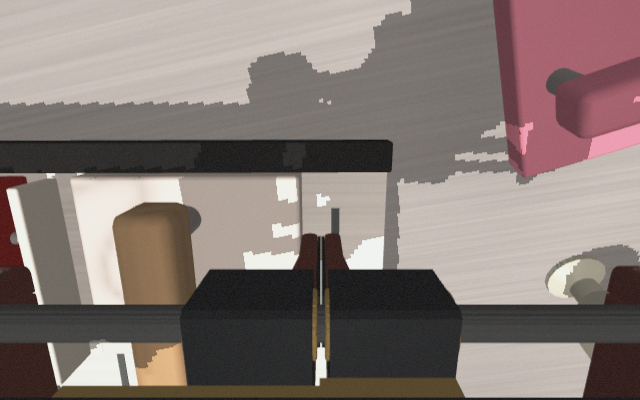

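The slab is now being pushed at about 1.3 N and stays along the lip: its -y edge is near wrist col 75 and the pad's white top near col 35. I compute the remaining gap.

Run:
```python
from go import *
im=cv2.imread("pics/w9.png"); _,C=cam("wrist"); crop(im,0,130,340,150,2.3,"pics/w9c.png")
f=lambda q,h=0:(Q.T@(onplane(C,q,o+h*Q[:,2],Q[:,2])-o)).round(1)
print(f((75,180),20),f((301,176),20),f((298,260),20), f((335,210)),"lipend",f((391,170),12))
```

```text
[  2.5 -14.2  20. ] [ 1.4 83.3 20. ] [40.5 81.1 20. ] [22.6 98.7  0. ] lipend [  0.5 123.4  12. ]
```

View pics/w9c.png

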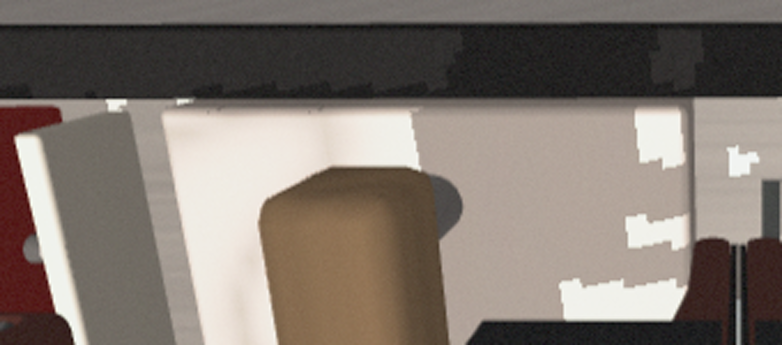

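```bash
python3 -m crank '[[[0,-0.001,0],[0,0,0],0.0],[[0,-0.001,0],[0,0,0],0.0],[[0,-0.001,0],[0,0,0],0.0],[[0,-0.001,0],[0,0,0],0.0],[[0,-0.001,0],[0,0,0],0.0],[[0,-0.001,0],[0,0,0],0.0],[[0,-0.001,0],[0,0,0],0.0],[[0,-0.001,0],[0,0,0],0.0]]'
python3 -c "
from go import *
st()"
python3 -m crank '[[[0,-0.001,0],[0,0,0],0.0],[[0,-0.001,0],[0,0,0],0.0],[[0,-0.001,0],[0,0,0],0.0],[[0,-0.001,0],[0,0,0],0.0],[[0,-0.001,0],[0,0,0],0.0],[[0,-0.0005,0],[0,0,0],0.0],[[0,-0.0005,0],[0,0,0],0.0],[[0,0,0],[0,0,0],0.0]]'
python3 -c "
from go import *
st();im,C=cam('wrist');cv2.imwrite('pics/w10.png',im);crop(im,0,130,340,150,2.3,'pics/w10c.png')
"
```

```text
t: 18.93
ee_pos: [595.8, -92.9, 58.6]
orientation: [0.128, 1.251, -0.172]
ft_force: [-0.2, 1.3, -0.8]
width: 0.1
t 18.93 ramp tcp [42.09 84.69  6.61] F ramp [-0.64  1.19 -0.58] w 0.1 turn err [-0.0061  0.0007 -0.0005]
t: 19.6
ee_pos: [594.7, -98.8, 58.6]
orientation: [0.128, 1.251, -0.173]
ft_force: [-0.0, 1.8, 0.2]
width: 0.4
t 19.6 ramp tcp [42.12 78.67  6.62] F ramp [-0.27  1.79  0.32] w 0.4 turn err [-0.0063  0.0008 -0.0005]
```

View pics/w10c.png

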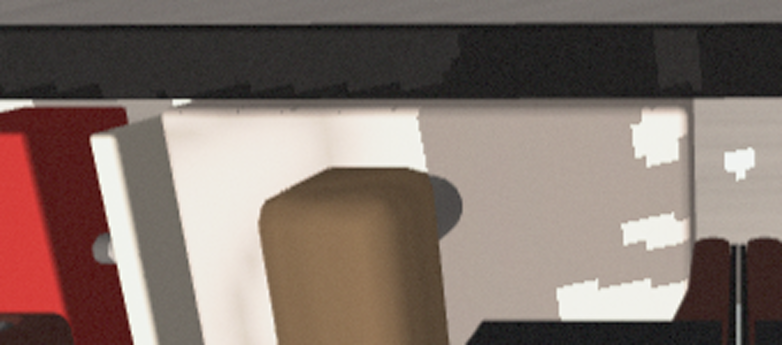

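```bash
python3 -m crank '[[[0,-0.0005,0],[0,0,0],0.0],[[0,-0.0005,0],[0,0,0],0.0],[[0,-0.0005,0],[0,0,0],0.0],[[0,-0.0005,0],[0,0,0],0.0],[[0,-0.0005,0],[0,0,0],0.0],[[0,-0.0005,0],[0,0,0],0.0],[[0,0,0],[0,0,0],0.0],[[0,0,0],[0,0,0],0.0]]'
python3 -c "
from go import *
st()"
python3 -m crank '[[[0,-0.0005,0],[0,0,0],0.0],[[0,-0.0005,0],[0,0,0],0.0],[[0,0,0],[0,0,0],0.0],[[0,0,0],[0,0,0],0.0],[[0,0,0],[0,0,0],0.0],[[0,0,0],[0,0,0],0.0],[[0,0,0],[0,0,0],0.0],[[0,0,0],[0,0,0],0.0]]'
python3 -c "
from go import *
st();im,C=cam('wrist');cv2.imwrite('pics/w11.png',im);crop(im,0,130,340,150,2.3,'pics/w11c.png')
"
```

```text
t: 20.32
ee_pos: [594.1, -101.7, 58.6]
orientation: [0.128, 1.251, -0.173]
ft_force: [-0.4, 0.4, -0.1]
width: 0.4
t 20.32 ramp tcp [42.11 75.7   6.63] F ramp [-0.47  0.35  0.01] w 0.4 turn err [-0.0063  0.0008 -0.0004]
t: 20.98
ee_pos: [593.9, -102.7, 58.6]
orientation: [0.128, 1.251, -0.173]
ft_force: [-0.0, -0.1, -0.3]
width: 0.4
t 20.98 ramp tcp [42.08 74.77  6.61] F ramp [-0.08 -0.09 -0.28] w 0.4 turn err [-0.0062  0.0008 -0.0005]
```

View pics/w11c.png

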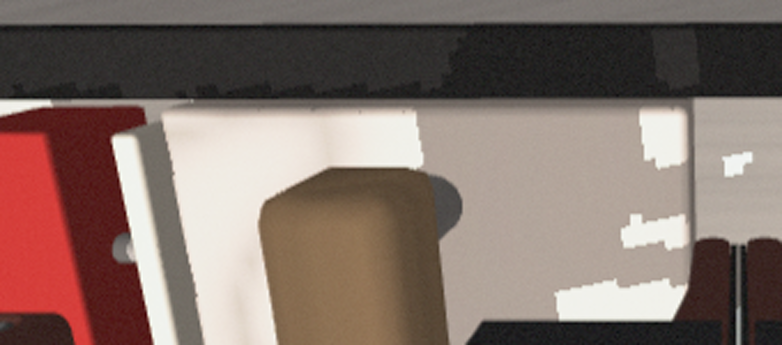

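```bash
for i in 1; do :; done; python3 -m crank '[[[0,-0.00025,0],[0,0,0],0.0],[[0,-0.00025,0],[0,0,0],0.0],[[0,-0.00025,0],[0,0,0],0.0],[[0,-0.00025,0],[0,0,0],0.0],[[0,-0.00025,0],[0,0,0],0.0],[[0,-0.00025,0],[0,0,0],0.0],[[0,-0.00025,0],[0,0,0],0.0],[[0,-0.00025,0],[0,0,0],0.0]]'
python3 -c "
from go import *
st()
s=[]
"
```

```text
t: 21.7
ee_pos: [593.7, -104.0, 58.7]
orientation: [0.129, 1.251, -0.172]
ft_force: [2.3, 8.5, 0.2]
width: 0.2
t 21.7 ramp tcp [42.16 73.36  6.63] F ramp [ 0.63  8.81 -0.01] w 0.2 turn err [-0.0061  0.001  -0.001 ]
```

Pad felt: the force rose to 8.8 N on the tool, about 1.3 N of it sliding drag. I ease off at once.

```bash
python3 -m crank '[[[0,0.0003,0],[0,0,0],0.0],[[0,0,0],[0,0,0],0.0],[[0,0,0],[0,0,0],0.0],[[0,0,0],[0,0,0],0.0],[[0,0,0],[0,0,0],0.0],[[0,0,0],[0,0,0],0.0],[[0,0,0],[0,0,0],0.0],[[0,0,0],[0,0,0],0.0]]'
python3 -c "
from go import *
st();im,C=cam('wrist');cv2.imwrite('pics/w12.png',im);crop(im,0,130,340,150,2.3,'pics/w12c.png');im,C=cam('scene');cv2.imwrite('pics/s12.png',im);crop(im,90,195,200,130,4,'pics/s12c.png')
a=cv2.imread('pics/s3.png')
for i in (a,im):
    h=cv2.cvtColor(i,40);m=cv2.inRange(h,(0,180,80),(6,255,255))|cv2.inRange(h,(174,180,80),(180,255,255));m[:,:140]=0;m[:,190:]=0;M=cv2.moments(m[215:270]);print(M['m10']/M['m00'],M['m01']/M['m00'],M['m00'])
"
```

```text
t: 22.37
ee_pos: [593.6, -104.0, 58.6]
orientation: [0.128, 1.251, -0.172]
ft_force: [0.9, 6.7, -0.8]
width: 0.3
t 22.37 ramp tcp [42.1  73.41  6.62] F ramp [-0.63  6.71 -0.64] w 0.3 turn err [-0.0061  0.0008 -0.0008]
158.57692307692307 27.334134615384617 106080.0
158.57074340527578 27.354916067146284 106335.0
```

View pics/w12c.png

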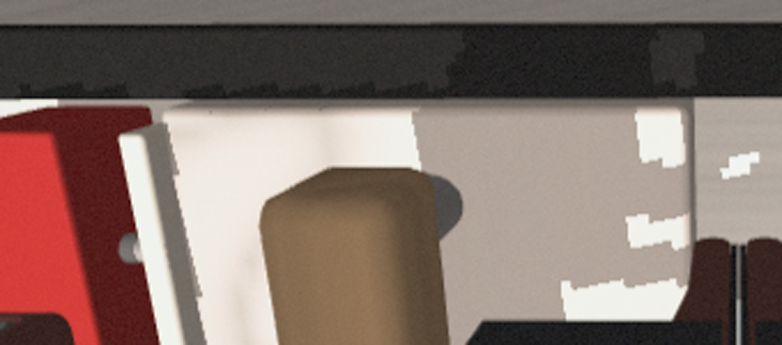

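View pics/s12c.png

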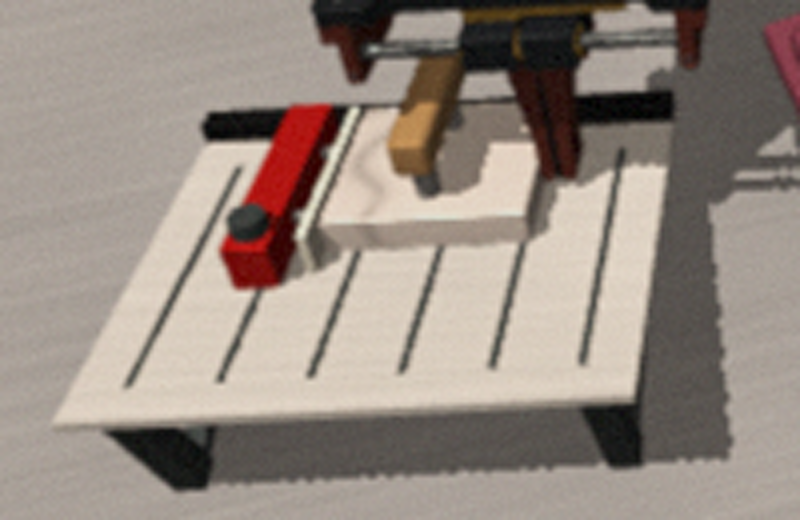

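The stop has not moved (its red centroid shifted under 0.01 px). The press holds about 6.7 N against the pad, flush along both faces. I back off in +y, then lift away.

```bash
python3 -m crank '[[[0,0.0003,0],[0,0,0],0.0],[[0,0.0003,0],[0,0,0],0.0],[[0,0.001,0],[0,0,0],0.0],[[0,0.003,0],[0,0,0],0.0],[[0,0.005,0],[0,0,0],0.0],[[0,0.006,0],[0,0,0],0.0],[[0,0.006,0],[0,0,0],0.0],[[0,0.006,0],[0,0,0],0.0]]'
python3 -m crank '[[[-0.005,0,0],[0,0,0],0.0],[[-0.015,0,0],[0,0,0],0.0],[[-0.025,0,0],[0,0,0],0.0],[[-0.030,0,0],[0,0,0],0.0],[[-0.030,0,0],[0,0,0],0.0],[[-0.030,0,0],[0,0,0],0.0],[[-0.030,0,0],[0,0,0],0.0],[[-0.030,0,0],[0,0,0],0.0]]'
python3 -m crank '[[[0,-0.010,0.009],[0,0,0],0.0],[[0,-0.010,0.009],[0,0,0],0.0],[[0,-0.010,0.009],[0,0,0],0.0],[[0,-0.010,0.009],[0,0,0],0.0],[[0,-0.010,0.009],[0,0,0],0.0],[[0,-0.010,0.009],[0,0,0],0.0],[[0,-0.010,0.009],[0,0,0],0.0],[[0,0,0],[0,0,0],0.0]]'
python3 - <<'E'
from go import *
st(); im,C=cam("wrist"); cv2.imwrite("pics/w13.png",im); crop(im,140,30,260,195,3,"pics/w13c.png")
s,S=cam("scene"); crop(s,90,195,200,130,4,"pics/s13c.png"); d,D=cam("side"); crop(d,260,90,120,100,6,"pics/d13.png")
h=cv2.cvtColor(s,40);m=cv2.inRange(h,(0,180,80),(6,255,255))|cv2.inRange(h,(174,180,80),(180,255,255));m[:,:140]=0;m[:,190:]=0;M=cv2.moments(m[215:270]);print(M['m10']/M['m00'],M['m01']/M['m00'],M['m00'])
E
```

```text
t: 23.13
ee_pos: [599.2, -76.5, 58.7]
orientation: [0.128, 1.251, -0.172]
ft_force: [-0.1, -0.6, 1.6]
width: 0.6
t: 23.8
ee_pos: [538.9, -65.3, 245.7]
orientation: [0.128, 1.251, -0.172]
ft_force: [0.4, 0.4, 0.0]
width: 0.1
t: 24.47
ee_pos: [586.0, -148.0, 264.5]
orientation: [0.128, 1.249, -0.174]
ft_force: [0.7, 0.5, 1.2]
width: 0.3
t 24.47 ramp tcp [106.67  28.75 202.05] F ramp [0.95 0.63 0.93] w 0.3 turn err [-0.007   0.003   0.0002]
158.57957244655583 27.41567695961995 107355.0
```

View pics/w13c.png

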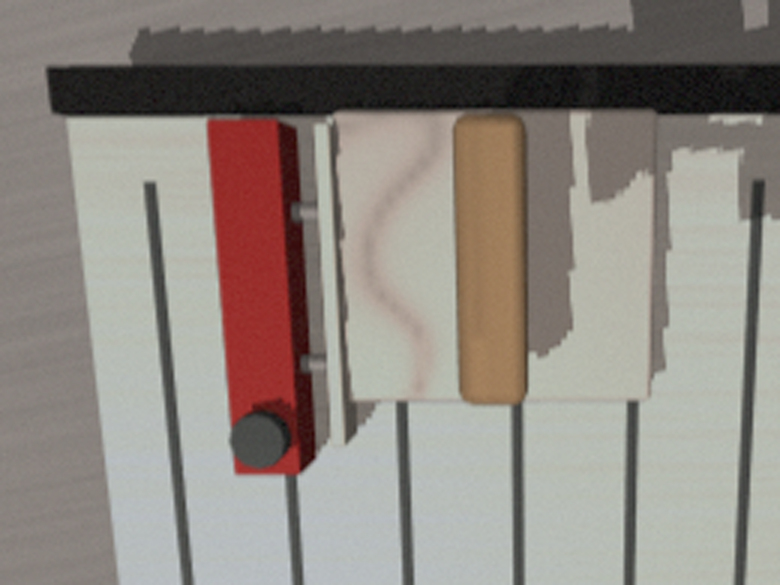

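View pics/s13c.png

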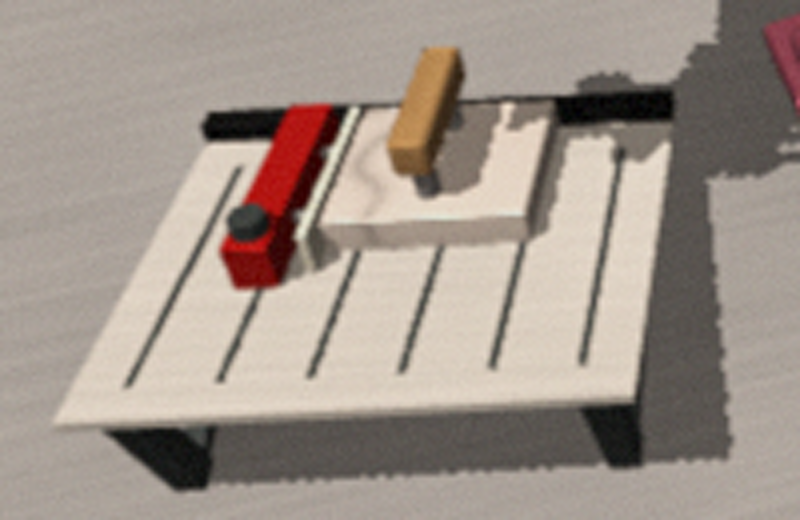

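View pics/d13.png

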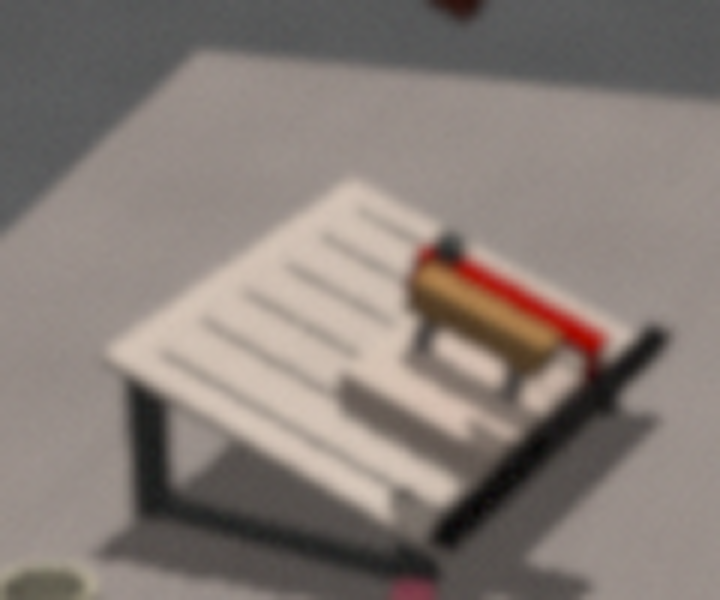

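Run:
```python
from go import *
im=cv2.imread("pics/w13.png");_,C=cam("wrist"); st()
k=lambda x,y:((x+.5)/3-.5+140,(y+.5)/3-.5+30)
f=lambda q,h=0:(Q.T@(onplane(C,k(*q),o+h*Q[:,2],Q[:,2])-o)).round(1)
print("slab",[f(q,20) for q in((335,112),(655,110),(649,400),(353,400))])
print("pad top outer",f((332,124),25),f((348,444),25),"pad foot",f((352,444),1))
crop(im,235,60,60,90,6.6,"pics/w13d.png")
```

```text
t 24.67 ramp tcp [103.9   30.52 201.41] F ramp [ 0.48 -0.06  0.01] w 0.6 turn err [-0.0062 -0.0003 -0.0007]
slab [array([ -1.7, -33.6,  20. ]), array([-1.6, 64. , 20. ]), array([87.3, 63.8, 20. ]), array([ 86.7, -32.8,  20. ])]
pad top outer [  2.2 -33.8  25. ] [100.3 -34.3  25. ] pad foot [104.9 -37.4   1. ]
```

View pics/w13d.png

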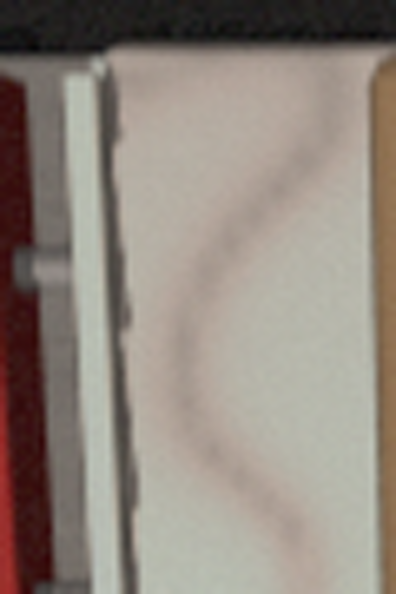

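The upslope and +y slab edges are parallel to the ramp to within about 0.006 rad. The strip beside the pad is its face and shadow, so the press is square in the corner and untouched. Handing in.

```bash
python3 -c "
from workcell import workorder
print(workorder.close_job())"
```

```text
the job is handed in; nothing more can be done
None
```

I lifted the marble press by its beech grip and set it down flat on the drip rack, with the slab's centre about 112 mm up the slope and its side about 35 mm clear of the pad. Once released it slid down by itself and lay along the lip. I then pushed it about 35 mm along the lip with closed fingers until I felt the pad, backed off and handed it in. The arm's clock read 24.7 s at the last check before hand-in.

**Last checks:**
- **Stop:** it kept its setting; its image position changed by less than 0.1 px.
- **Corner:** the press lies on the lip and pad. The slab edges away from the pad are parallel to the ramp to within about 0.006 rad, and the robot is clear.

**What came out higher or less certain than planned:**
- **Push force:** it peaked at 8.8 N on the tool when the slab met the pad, about 1.3 N of that sliding drag, so closer to the stop's 9 N limit than I meant. I eased it to 6.7 N before letting go.
- **Set-down force:** contact on the plate reached about 10 N of normal force before I eased off and opened the jaws.
- **Pad-side edge:** this slab edge read about 0.8 mm skewed in the last wrist picture. I put that down to the pad's shadow, because the other edges do not show it.
- **Egg cup, pastry wheel and bowl:** I never moved near them low down, but I did not measure their poses again at the end.

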